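# Index the heat-sink turntable to its pointer

### The job

Two indexing turntables stand on the amplifier repair bench. Turn the one that carries the finned heat-sink module by its upright post until the post is in line with the pointer on its base and the turntable has clicked into that stop, then let go. Leave the other turntable as it is.

Things in the scene. Friction and masses are not known exactly. Their poses are not given: they have to be found in the camera images.
- sink_base: Fixed dark base of the turntable to turn, whose platter carries a board with a black finned heat sink (70 x 100 mm, top 96 mm above the bench). Origin: on the turntable's vertical axis at bench level; z up. Disc 170 mm across, 34 high, with an arm along its own -x bearing the pointer, a steel blade 26 mm long, 10 thick, 112 to 138 mm from the axis, top 60 mm above the bench.
- sink_platter (a joint): Angle (rad) of its 200 mm aluminium platter, upper face 48 mm above the bench; grows anticlockwise seen from above. 0: post in line with the pointer. Starts between -2.3 and -0.8, so turn anticlockwise. Spring detents at 0, +-1.05 and -2.09 pull in from about 0.15; leaving one takes about 3 N at the post, turning between them 0.3 N. End stops -2.6 and +1.3: it can go too far.
- sink_post (a point): Centre of the top of the upright round steel post on that platter, 80 mm from the axis. Post 18 mm in diameter, from 48 to 103 mm above the bench, 26 mm collar 4 mm high at its foot; from its centre it is 55 mm to the board on the axis side. It is fixed to the platter and can turn between the fingers as it is carried round.
- coil_post (a point): The same post, at the centre of its top, on the other turntable, which is alike but carries a transformer with a copper coil; it is not to be moved.
Not all that is in view belongs to the job. Leave any red look-alike of the sink_base alone.

How it is judged:
At the end, for the whole second after the job is handed in: The heat-sink turntable stands still in the detent at its pointer (within 0.18 rad, about 10 degrees), and the other turntable's post is within 30 mm of where it was (value of joint sink_platter between -0.18 and 0.18 rad and velocity of joint sink_platter between -0.05 and 0.05 rad/s and distance of coil_post from where it was at the start of the episode below 0.03 m); the robot touches nothing.
It fails at once if the other turntable is turned (its post moves more than 30 mm) (distance of coil_post from where it was at the start of the episode above 0.03 m).
It also fails if it takes over 40 s, if anything falls off the work surface, if the arm or the gripper's body presses on something with over 40 N, if the wrist force passes 120 N, or if a joint passes its speed limit or range.

### The arm

A 6-joint arm with a two-finger parallel gripper is mounted at the origin on the work surface. World frame = base frame: x ahead of the robot, y to its left, z up, the work surface at z = 0. Lengths are in m, angles in rad, forces in N, time in s.
With the tool pointing down it reaches from about 0.35 to 0.925 m from the base axis. Payload 6.4 kg.
Tool frame: the origin (TCP) lies on the mounting face of the last link; the fingertips stand 173 mm ahead of it and the grasp point (between the pads) lies hold_point_z ahead of it (hold_point_z is the distance from the TCP to the grasp point, in m); z points along the fingers, y is the direction in which the jaws open and shut (so a half turn about z gives the same grasp; the last joint's range is limited). The gripper opens to 85 mm and grips with 20 to 120 N. Pads are 22 mm wide; open, the fingers measure 114 mm over their backs; the gripper's body (76 mm by 85 mm) begins 54 mm behind the grasp point. The pads swing forward as they close: fully open they stand 13 mm farther back than shut.
Start: joints at [-1.497, 0.245, 1.558, -0, 1.339, -0.174], TCP at [0.159, -0.63, 0.405] pointing down, gripper open.
Joint ranges: [-3.13, 3.13], [-1.02, 2.26], [0.13, 2.54], [-0.95, 4.09], [0.21, 2.88], [-2.74, 2.74]. Speed limits (rad/s): [2.57, 2.57, 3.14, 3.14, 3.14, 3.14].

### API

Orientations are given as a rotation vector (axis times angle).
In Python, from station import * gives the robot as it stands. The module is installed in compiled form; this text tells all that it offers. Calls block until the motion is done:
- move_pose(position, orientation): joint-space move of the TCP to a pose.
- move_linear(position, frame=None, feed=0.15, stop_force=None): straight line of the TCP; frame=None keeps the orientation; feed is the mean speed in m/s. With stop_force (N) it stops when the force on the tool has changed by that much, and returns True; else False.
- move_joints(angles): joint-space move.
- open_jaws() and close_gripper(): open the fingers fully, or close them until they stop; the grip force is fixed at half the most.
- sleep(seconds).
- ik(position, orientation): joint angles nearest the present ones, or None.
- state(): the state.
- camera(name): name is "scene" or "side" or "wrist"; returns a dict with "image" (384x512x3 uint8, red, green, blue), "vfov" (degrees; the focal length in pixels is half the picture's height over the tangent of half this angle, whatever the lens; pixels are square), "cx", "cy" (the principal point, pixels), "world_from_camera" (4x4, takes a point from camera to world coordinates). Camera axes: x right, y up, looking along -z (the intrinsics and any distortion apply to the point x, -y, -z); pixel columns grow to the right and rows downward; lengths in m; the calibration is good to about 2 mm. A picture is of the moment at which its call begins. There is no depth.
A pose or a line that the arm cannot do raises PlanningError and nothing moves.
- finish_job(): hands the job in, once; it reports no verdict.
The state is a dict: "clock": time; "joint_pos": joint angles; "qvel": joint speeds; "joint_torque": joint torques, N m; "eef_pos": TCP position; "tcp_rot": TCP orientation; "force": force on the tool from outside, world axes, zero at the start; "ft_torque": the same for the moment, N m; "finger_gap": finger opening in m.
Only numpy, scipy, OpenCV 4.12 (cv2) and the standard library are available. Lean on these libraries where they do the work, as an engineer would, in place of code of your own. Each camera call takes 0.05 s, during which the arm holds its last target.

## Working session

There is one attempt and no reset: what is moved stays moved. The work goes in short steps, each a Python script; the robot and the scene stay as the last script left them, time stands still between calls to the robot, and variables do not carry over. Pictures are saved under pics/ and viewed, and the job is handed in when it is done.

```bash
mkdir -p pics; ls; python3 - <<'E'
from station import *
import cv2, numpy as np
s=state(); print(s)
for n in ["scene","side","wrist"]:
    c=camera(n); print(n,{k:v for k,v in c.items() if k!="image"})
    cv2.imwrite(f"pics/{n}0.png",c["image"][:,:,::-1])
try: print(hold_point_z)
except Exception as e: print(e)
E
```

```text
pics
{'clock': 0.0, 'joint_pos': array([-1.49712466e+00,  2.45793776e-01,  1.55898914e+00, -1.60747850e-05,
        1.33869715e+00, -1.74108182e-01]), 'qvel': array([-5.21726398e-04,  3.10541391e-05,  1.13526209e-03, -1.77413785e-04,
        3.28707047e-04, -7.01159784e-04]), 'joint_torque': array([-1.64698427e-03, -4.29517758e+01, -3.26128435e+01, -2.06487066e-04,
        5.35062019e-03,  2.34345343e-07]), 'eef_pos': array([ 0.15939664, -0.62992331,  0.40360637]), 'tcp_rot': array([-3.11564169e+00, -3.87989535e-01, -1.24209881e-04]), 'force': array([ 0.45463208,  0.0179755 , -0.12460338]), 'ft_torque': array([-0.02041325, -0.00234348, -0.002531  ]), 'finger_gap': 0.0853429420581699}
scene {'vfov': 54.83941815963306, 'cx': 252.7016027090356, 'cy': 186.1725397507254, 'world_from_camera': array([[-0.36666168, -0.56752712,  0.73720566,  1.13364613],
       [ 0.93033903, -0.2282106 ,  0.28703519,  0.14969638],
       [ 0.00533789,  0.791096  ,  0.61166872,  0.68512807],
       [ 0.        ,  0.        ,  0.        ,  1.        ]])}
side {'vfov': 42.85867260920514, 'cx': 254.0699616786165, 'cy': 196.5767445702026, 'world_from_camera': array([[-0.75712152,  0.44544916, -0.47785149, -0.20025043],
       [-0.65316342, -0.50271027,  0.56626842,  0.61098234],
       [ 0.01202294,  0.74084913,  0.67156386,  0.95339083],
       [ 0.        ,  0.        ,  0.        ,  1.        ]])}
wrist {'vfov': 59.582629511439116, 'cx': 256.967099165121, 'cy': 193.14766836804677, 'world_from_camera': array([[ 0.24433366,  0.92725791,  0.28371435,  0.23109011],
       [-0.96968778,  0.23441993,  0.0689413 , -0.61061278],
       [-0.00258193, -0.29195902,  0.95642734,  0.37268697],
       [ 0.        ,  0.        ,  0.        ,  1.        ]])}
0.1547
```

View pics/scene0.png

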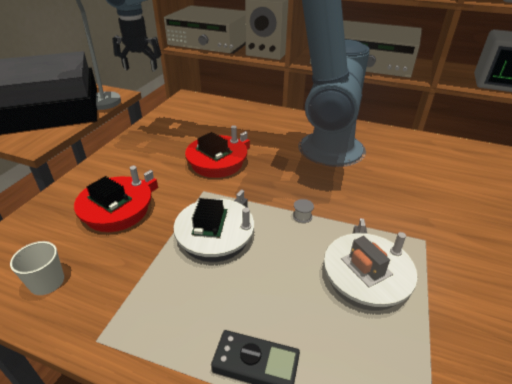

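View pics/side0.png

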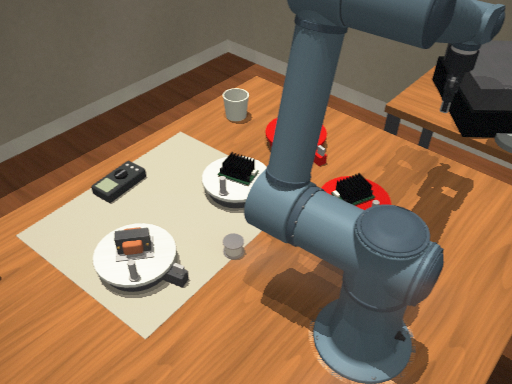

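View pics/wrist0.png

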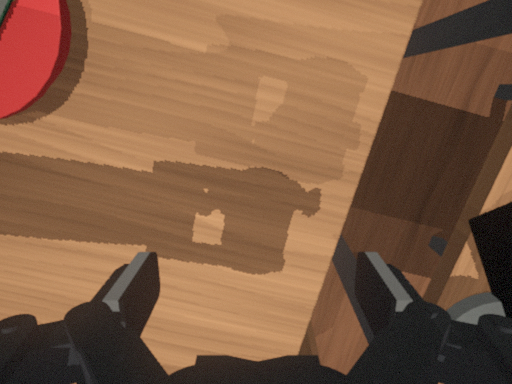

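```bash
cat > h.py <<'E'
import numpy as np, cv2
def ray(c,u,v):
    f=c["image"].shape[0]/2/np.tan(np.radians(c["vfov"])/2)
    T=c["world_from_camera"]; d=T[:3,:3]@np.array([(u-c["cx"])/f,-(v-c["cy"])/f,-1.]); return T[:3,3],d
def onz(c,u,v,z):
    o,d=ray(c,u,v); return (o+d*(z-o[2])/d[2])
def proj(c,p):
    f=c["image"].shape[0]/2/np.tan(np.radians(c["vfov"])/2)
    T=c["world_from_camera"]; q=T[:3,:3].T@(np.array(p)-T[:3,3]); return c["cx"]+f*q[0]/-q[2], c["cy"]-f*q[1]/-q[2]
def circ(P):
    P=np.array(P)[:,:2]
    from scipy.optimize import least_squares
    r=least_squares(lambda x:np.hypot(P[:,0]-x[0],P[:,1]-x[1])-x[2],[*P.mean(0),.1],loss="soft_l1",f_scale=.002)
    return r.x
E
python3 - <<'E'
from station import *
from h import *
for n,seeds,crop in [("scene",[(214,240),(400,283)],(150,170,290,275)),("side",[(220,195),(150,262)],(190,140,300,215))]:
    c=camera(n); im=c["image"].astype(int)
    m=((im.min(2)>195)&(im.max(2)-im.min(2)<25)).astype(np.uint8)
    k,l,st,ce=cv2.connectedComponentsWithStats(m)
    for i in range(1,k):
        if st[i,4]>300:
            cn=max(cv2.findContours((l==i).astype(np.uint8),0,1)[0],key=len)
            h=cv2.convexHull(cn)[:,0]
            print(n,st[i],circ([onz(c,u,v,.048) for u,v in h]))
    x0,y0,x1,y1=crop
    cv2.imwrite(f"pics/{n}z.png",cv2.resize(c["image"][y0:y1,x0:x1,::-1],None,fx=5.4,fy=5.4,interpolation=cv2.INTER_CUBIC))
    cv2.imwrite(f"pics/{n}m.png",m*255)
E
```

```text
scene [ 175  199   79   55 1970] [ 0.54302932 -0.18287832  0.09702464]
scene [ 325  234   92   69 3094] [0.53363462 0.19464049 0.09761139]
side [ 202  157   64   43 1053] [ 0.54075011 -0.18328359  0.09829075]
side [  93  223   83   62 2706] [0.53196474 0.19315045 0.09914315]
```

View pics/scenez.png

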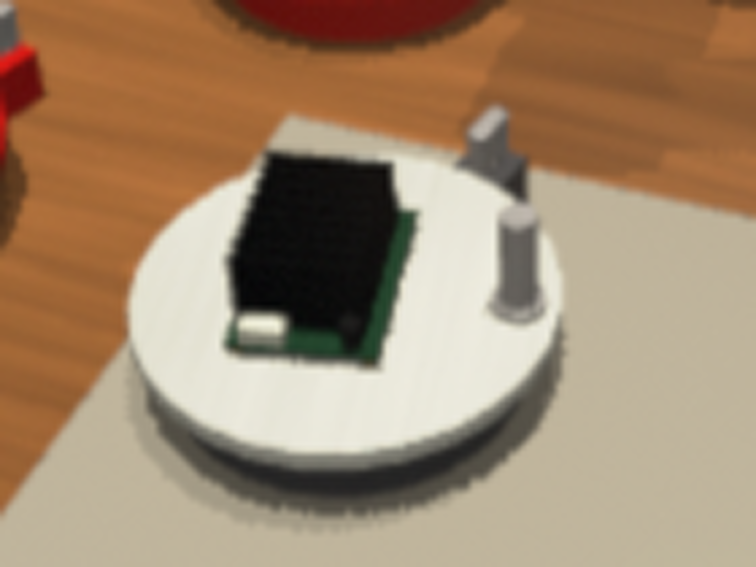

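View pics/sidez.png

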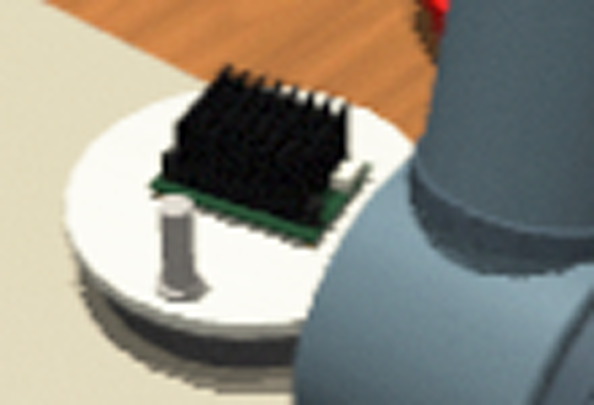

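```bash
python3 - <<'E'
from station import *
from h import *
c=camera("scene"); s=camera("side")
C=np.array([.542,-.183])
a=onz(c,246.1,210.0,.103); b=onz(s,222.6,177.4,.103)
pt=onz(c,240.7,192.6,.06)
for n,p in [("postA",a),("postB",b),("pointer",pt)]:
    d=p[:2]-C; print(n,p,np.hypot(*d),np.arctan2(d[1],d[0]))
# coil pointer/post for reference
print(state()["clock"])
for q in np.arange(-2.3,2.4,.0): pass
E
```

```text
postA [ 0.52390904 -0.10411313  0.103     ] 0.08093466900393473 1.7962262920201082
postB [ 0.51890547 -0.10808991  0.103     ] 0.0783892774578217 1.8698472951824832
pointer [ 0.41870493 -0.16331827  0.06      ] 0.12485609851828382 2.983297055397069
0.35Traceback (most recent call last):
  File "<stdin>", line 11, in <module>
ZeroDivisionError: float division by zero
```

```bash
cat >> h.py <<'E'
from scipy.spatial.transform import Rotation as R
C=np.array([.542,-.183]); RP=.080; A0=1.833; A1=2.983
def tool(a,k,z,r=RP,C=C):
    """TCP pose, grasp point on post at angle a; tool y along tangent (sign k)"""
    y=k*np.array([-np.sin(a),np.cos(a),0]); zz=np.array([0,0,-1.]); x=np.cross(y,zz)
    p=np.r_[C+r*np.array([np.cos(a),np.sin(a)]),z+.1547]
    return p,R.from_matrix(np.c_[x,y,zz]).as_rotvec()
E
python3 - <<'E'
from station import *
from h import *
for k in (1,-1):
    for a in np.linspace(A0-.05,A1+.15,4):
        for z in (.2,.085):
            q=ik(*tool(a,k,z)); print(k,round(a,2),z,None if q is None else np.round(q,2), np.round(tool(a,k,z)[1],2))
E
```

```text
1 1.78 0.2 [-0.41  0.03  1.89 -0.    1.22  2.52] [ 2.44 -1.97  0.  ]
1 1.78 0.085 [-0.41  0.2   1.95 -0.    1.    2.52] [ 2.44 -1.97  0.  ]
1 2.23 0.2 [-0.46 -0.04  1.96 -0.    1.22  2.02] [ 2.82 -1.38  0.  ]
1 2.23 0.085 [-0.46  0.14  2.02 -0.    0.99  2.02] [ 2.82 -1.38  0.  ]
1 2.68 0.2 [-0.53 -0.08  2.   -0.    1.22  1.49] [ 3.06 -0.71  0.  ]
1 2.68 0.085 [-0.53  0.1   2.06 -0.    0.98  1.49] [ 3.06 -0.71  0.  ]
1 3.13 0.2 [-0.6  -0.07  1.99 -0.    1.22  0.97] [ 3.14 -0.01  0.  ]
1 3.13 0.085 [-0.6   0.11  2.05 -0.    0.98  0.97] [ 3.14 -0.01  0.  ]
-1 1.78 0.2 [-0.41  0.03  1.89 -0.    1.22 -0.62] [1.97 2.44 0.  ]
-1 1.78 0.085 [-0.41  0.2   1.95 -0.    1.   -0.62] [1.97 2.44 0.  ]
-1 2.23 0.2 [-0.46 -0.04  1.96 -0.    1.22 -1.12] [1.38 2.82 0.  ]
-1 2.23 0.085 [-0.46  0.14  2.02 -0.    0.99 -1.12] [1.38 2.82 0.  ]
-1 2.68 0.2 [-0.53 -0.08  2.    0.    1.22 -1.65] [0.71 3.06 0.  ]
-1 2.68 0.085 [-0.53  0.1   2.06  0.    0.98 -1.65] [0.71 3.06 0.  ]
-1 3.13 0.2 [-0.6  -0.07  1.99  0.    1.22 -2.17] [0.01 3.14 0.  ]
-1 3.13 0.085 [-0.6   0.11  2.05  0.    0.98 -2.17] [0.01 3.14 0.  ]
```

k=-1 is well within range. Move above the post and take a wrist look.

```bash
python3 - <<'E'
from station import *
from h import *
move_pose(*tool(A0,-1,.2))
c=camera("wrist"); cv2.imwrite("pics/w1.png",c["image"][:,:,::-1])
a=A0
print(state()["clock"],state()["eef_pos"],tool(A0,-1,.2)[0])
for nm,p in [("post",np.r_[C+RP*np.array([np.cos(a),np.sin(a)]),.103]),("ptr",np.r_[C+.125*np.array([np.cos(A1),np.sin(A1)]),.06]),("ctr",np.r_[C,.048])]: print(nm,proj(c,p))
E
```

```text
2.6833 [ 0.5212847  -0.10650021  0.35480234] [ 0.52126324 -0.10573431  0.3547    ]
post (np.float64(257.6748139029196), np.float64(203.53936188014015))
ptr (np.float64(122.23843970252304), np.float64(219.95840264058887))
ctr (np.float64(257.66285428160097), np.float64(266.5823362948573))
```

View pics/w1.png

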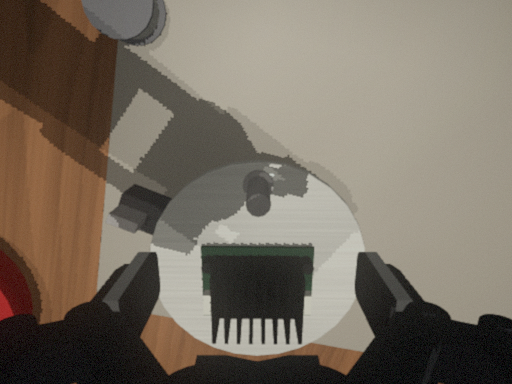

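The post top is at (258,203), matching the prediction of (257.7,203.5); the pointer blade is near (128,214), and the predicted point was (122,220). I'll descend and grip.

```bash
python3 - <<'E'
from station import *
from h import *
c=camera("wrist")
cv2.imwrite("pics/w1z.png",cv2.resize(c["image"][170:250,90:190,::-1],None,fx=7,fy=7,interpolation=cv2.INTER_CUBIC))
print(move_linear(tool(A0,-1,.085)[0],feed=.1,stop_force=15))
print(state()["eef_pos"],state()["force"])
close_gripper()
s=state();print(s["clock"],s["finger_gap"],s["force"],s["ft_torque"])
c=camera("scene"); cv2.imwrite("pics/s2.png",cv2.resize(c["image"][100:280,140:340,::-1],None,fx=3,fy=3))
E
```

```text
False
[ 0.52164592 -0.10587194  0.24046889] [-0.57926491  0.35387781  0.27650107]
4.6667 0.016878282985772645 [0.44041001 1.09352556 1.71289823] [0.1538489  0.03161238 0.05289456]
```

View pics/w1z.png

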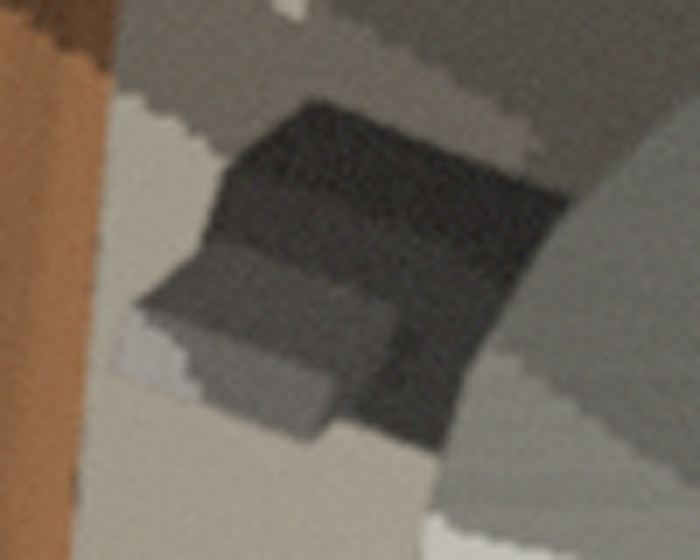

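View pics/s2.png

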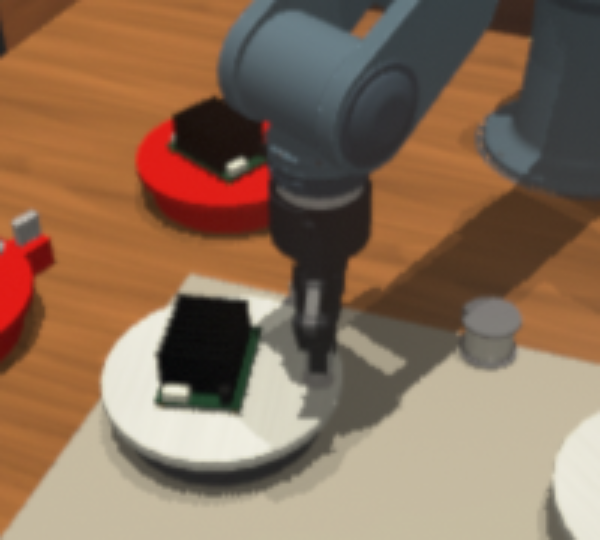

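The blade's top face is centred at about (122,223), so the pointer angle agrees. The post is gripped (gap 17 mm). I'll carry it round the arc.

```bash
python3 - <<'E'
from station import *
from h import *
for a in np.linspace(A0,A1,9)[1:]:
    p,r=tool(a,-1,.085)
    hit=move_linear(p,r,feed=.06,stop_force=50)
    s=state(); print(round(a,3),hit,round(s["clock"],2),np.round(s["force"],1),round(s["finger_gap"],4))
    if hit: break
c=camera("scene"); cv2.imwrite("pics/s3.png",cv2.resize(c["image"][100:280,140:340,::-1],None,fx=3,fy=3))
E
```

```text
1.977 False 5.06 [-1.5  1.5  3.8] 0.0163
2.12 False 5.4 [-3.6  1.6  6. ] 0.0166
2.264 False 5.74 [-6.8  0.8  7.4] 0.0168
2.408 False 6.08 [-6.2  2.   8.1] 0.0167
2.552 False 6.42 [-7.7  2.5  9.2] 0.0166
2.696 False 6.77 [-9.4  1.9  9.5] 0.0169
2.839 False 7.11 [-12.   -0.6  11.8] 0.0164
2.983 False 7.45 [-13.6  -5.2  12.7] 0.0162
```

View pics/s3.png

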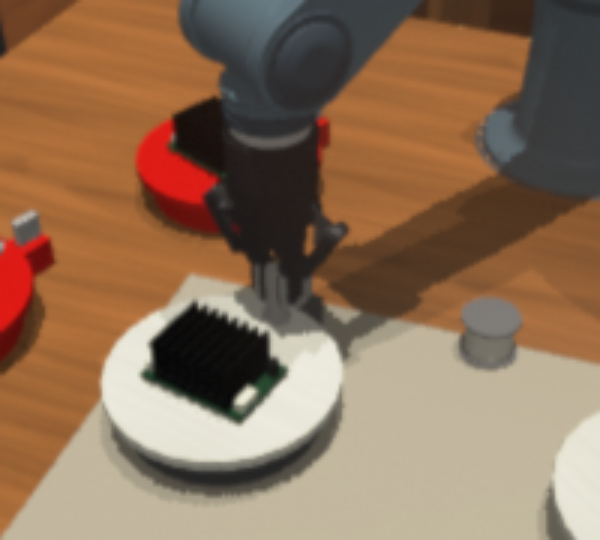

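The platter has turned and the post is now at the pointer side. I'll release, rise straight up, then check.

```bash
python3 - <<'E'
from station import *
from h import *
sleep(.2); open_jaws(); sleep(.3)
s=state(); print(s["clock"],s["finger_gap"],np.round(s["force"],1))
print(move_linear(tool(A1,-1,.2)[0],feed=.1,stop_force=25))
sleep(.5)
s=state(); print(s["clock"],np.round(s["force"],1))
c=camera("wrist"); cv2.imwrite("pics/w4.png",c["image"][:,:,::-1])
for nm,p in [("post",np.r_[C+RP*np.array([np.cos(A1),np.sin(A1)]),.103]),("ptr",np.r_[C+.125*np.array([np.cos(A1),np.sin(A1)]),.06]),("ctr",np.r_[C,.048])]: print(nm,proj(c,p))
c=camera("scene"); cv2.imwrite("pics/s4.png",cv2.resize(c["image"][150:275,150:290,::-1],None,fx=4.5,fy=4.5,interpolation=cv2.INTER_CUBIC))
E
```

```text
8.675 0.08548197107234765 [0.6 0.6 0.9]
False
10.475 [ 0.3  0.2 -0.4]
post (np.float64(255.55246995422533), np.float64(204.0800966592207))
ptr (np.float64(255.59719365360675), np.float64(131.46239922880812))
ctr (np.float64(255.92902553828768), np.float64(266.9600325465433))
```

View pics/w4.png

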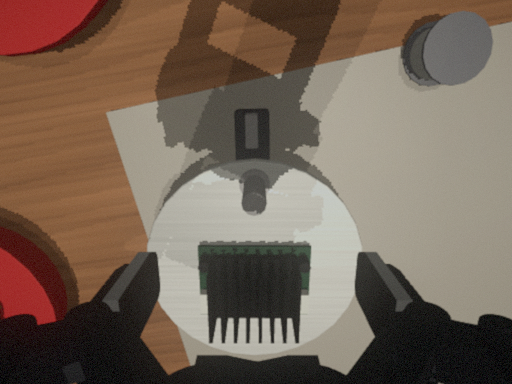

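View pics/s4.png

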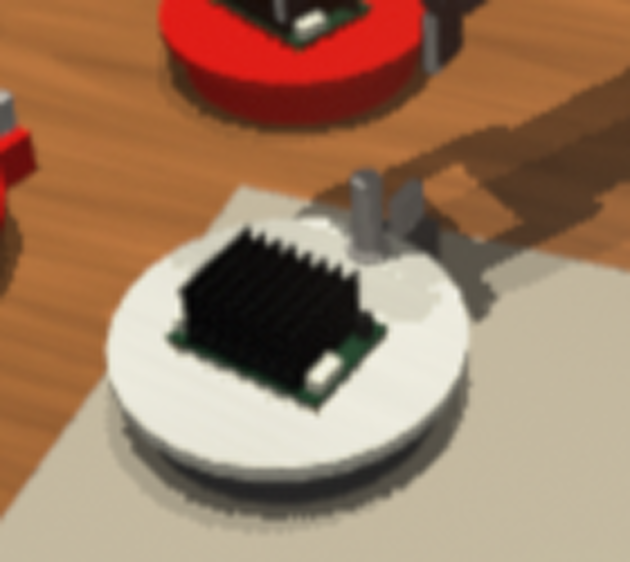

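The wrist view shows the post at (254,202) and the blade at (251,131), with the platter centre at x≈256, so they line up to within about 2°. Last, I'll check that nothing is moving and that the coil turntable hasn't moved, then hand in.

```bash
python3 - <<'E'
from station import *
from h import *
a=camera("wrist")["image"]; sleep(.7); c=camera("wrist"); b=c["image"]
m=np.s_[100:240,150:360]; print("wrist diff",np.abs(a[m].astype(int)-b[m]).mean())
s0=cv2.imread("pics/scene0.png")[:,:,::-1].astype(int); s1=camera("scene")["image"].astype(int)
m=np.s_[215:310,318:425]; print("coil diff",np.abs(s0[m]-s1[m]).mean())
print(state()["clock"],np.round(state()["force"],1))
finish_job()
E
```

```text
wrist diff 1.9245351473922903
coil diff 3.026561731431382
11.425 [ 0.3 -0.1 -0. ]
the job is handed in; nothing more can be done
```

I turned the heat-sink turntable about 1.15 rad anticlockwise to its pointer, then let go of the post and raised the gripper clear. I handed the job in at about 11.4 s on the robot's clock; it gives no verdict.

- **Alignment:** in the last wrist picture the post and the pointer blade lined up to within about 2°. I couldn't confirm the click directly. I inferred it from how close this is to the stop, well inside the 0.15 rad at which the detent pulls in.
- **Stillness and contact:** two wrist pictures 0.7 s apart differed only at noise level. The force on the tool was close to zero, so nothing was being touched.
- **Forces:** the tool force stayed below about 20 N at the checks between steps while turning.
- **Other turntable:** the robot never went near the coil turntable. Its picture area differed slightly from the start (3.0 grey levels on average). I took that as noise or lighting and did not measure its post again.
- **Disagreements:** the two cameras placed the post up to 5 mm apart at the start, so I used the middle. The pointer in the last picture was about 4 mm (0.03 rad) from where I expected it.

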